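# Clamp a tube block in the bench shaker with its swing-over hold-down arm

## Robot

A 6-joint arm with a two-finger parallel gripper is mounted at the origin on a cart in front of the work surface, level with it; the furniture and walls round the work are solid. World frame = base frame: x ahead of the robot, y to its left, z up, the work surface at z = 0. Lengths are in m, angles in rad, forces in N, time in s.
With the tool pointing down it reaches from about 0.325 to 0.9 m from the base axis. Payload 3.5 kg.
Tool frame: the origin (TCP) lies midway between the tips of the shut fingers; the grasp point (between the pads) lies 19 mm behind it (robot.pinch_z is the z of the grasp point in the tool frame, in m); z points along the fingers, y is the line along which they close (so a half turn about z gives the same grasp; the last joint's range is limited). The gripper opens to 85 mm and grips with 20 to 120 N. Pads are 22 mm wide; open, the fingers measure 114 mm over their backs; the gripper's body (76 mm by 85 mm) begins 54 mm behind the grasp point. The pads swing forward as they close: fully open they stand 13 mm farther back than shut.
Start: joints at [1.16, 0.276, -0.026, 1.268, 0, 1.467], TCP at [0.189, 0.596, 0.231] pointing down, gripper open.
Joint ranges: [-3.12, 3.12], [-0.85, 1.88], [-1.08, 1.24], [-1.95, 2.15], [-1.57, 1.53], [-3.14, 3.14]. Speed limits (rad/s): [2.57, 2.57, 3.14, 3.14, 3.14, 3.14].

## Interface

Orientations are given as a unit quaternion [x, y, z, w].
In Python, from plant import robot gives the robot as it stands.
- The arm moves only by the tool play_rows, never from a script. Its argument "targets" is a list of rows, each a list of 7 numbers: the shift along the tool's x, y, z in mm, then the turn, a rotation vector about the tool's x, y, z in degrees, then the finger opening in mm, from 0 to 85.4. In form: [[dx, dy, dz, rx, ry, rz, jaw], ...]. A call has 1 to 5 rows; each row shifts and turns the commanded pose from where the row before left it, along the tool's axes as they then stand; what a row does not reach is not made up. A row lasts 1/10 s, in which the tool goes at most 50 mm and 8.59 degrees, less where a joint would pass 70% of its speed; a pose out of reach is approached as far as the arm can. A call with a gripper value outside its range is refused whole. The fingers move at their own pace and stop on an object; "squeeze" is the grip in N (left out, the last holds). Time passes only in rows, so rows that do not move let the fingers close. It gives the time, the measured TCP pose, the force, the opening and the grip force at its end, in the units of the state.
- robot.get_obs(): the state, without advancing time (a new reading comes with each control period).
- robot.grab_frame(name): name is "side" or "top"; returns the picture (480x640x3 uint8, red, green, blue); there is no depth.
- robot.calibration(name): a dict with "camera_matrix" (3x3 intrinsics, pixels), "cam_to_world" (4x4, takes a point from camera to world coordinates). Camera axes: x right, y up, looking along -z (the intrinsics and any distortion apply to the point x, -y, -z); pixel columns grow to the right and rows downward; lengths in m; the calibration is good to about 2 mm. A picture is of the moment at which its call begins. calibration takes no time and is no camera call.
- robot.close_job(): hands the job in; it is judged then, once.
The state is a dict: "time": time; "qpos": joint angles; "qvel": joint speeds; "tau": joint torques, N m; "tcp_pos": TCP position; "orientation": TCP orientation; "ft_force": force on the tool from outside, world axes, zero at the start; "ft_torque": the same for the moment, N m; "finger_gap": opening from 0.0 (shut) to 1.0 (fully open); "gripper_force": force on a finger pad.
Only numpy, scipy, OpenCV 4.12 (cv2) and the standard library are available. Lean on these libraries where they do the work, as an engineer would, in place of code of your own. Each camera call takes 0.05 s, during which the arm holds its last target. There are 200 camera calls.

## Task

Load the tube shaker: release its sprung hold-down arm from the keeper and swing it well clear of the platform, gently stand the aluminium block of eight microtubes on the platform, pushed home against both low fences, then swing the arm back over the block and hook it under the keeper so that its sprung foot presses on the middle of the block. Do not force the arm, do not upset the block, and leave the other things on the bench where they stand.

Things in the scene. Friction and masses are not known exactly. Their poses are not given: they have to be found in the camera images.
- shaker: White tube shaker fixed to the bench, 206 (x) x 150 (y) mm; origin at the centre of its underside, x to its back, y to its left seen from the front, z up. Black rubber platform, top 72 mm up. Two steel fences rise 8.5 mm above it: back fence, face at x = +50 mm (y -42 to +50); right fence, face at y = -29 mm (x -50 to +50). A post at x = +85 mm, y = 0 carries the hold-down arm.
- keeper_mouth (a point): On the keeper, at (-87, 10, 139) mm in the shaker. The keeper is a steel inverted hook, 14 mm along x: upright on the right (y -17 to -12), lip over the arm (to y = +16), tooth under the lip's left end (y 10 to 16), 6 mm deep. The arm passes in or out only beneath the tooth. Its height is set by hand: tooth's lower edge anywhere 131.5 to 139 mm up, not measured.
- pivot (a point): Point on the upright swivel axis of the hold-down arm, at (85, 0, 150) mm in the shaker's frame; the sprung tilt axis of the arm, level and square to the arm, passes through it too. The post and its collar, 31 mm in diameter, end 164 mm up.
- home (a point): Where the centre of the block's underside belongs: on the platform top (72 mm up) at x = 0, y = 0 of the shaker, axes like the shaker's. There the block touches both fences.
- thumb_rest (a point): Centre of the floor of the grey thumb rest at the arm's free end, 210 mm from the pivot, beyond the keeper. A channel 36 mm long along the arm, 38 mm wide inside and 44 mm outside, with lips 11 mm high on its left and right; ends open; 3 mm thick. The arm is a bar 12 mm wide, 8 mm high, its top 2.5 mm above this floor. Own x axis points from the rest to the pivot.
- swivel (a joint): Swing of the arm about the upright axis, rad. 0: arm straight to the shaker's front, in the keeper; grows as the free end swings to the shaker's left, to a stop at 1.45. Slightly stiff (about 0.4 N at the thumb rest); stays where it is left. In the keeper it has about 0.03 rad of play either way, and the bar is past the tooth below about 0.02; clear of it on the outside above 0.13.
- spring_tilt (a joint): Tilt of the arm, rad: 0 level and free (the spring lifts it there, thumb rest floor 151.5 mm up); grows as the free end is pressed down, to a hard stop at 0.15 (thumb rest 31 mm lower). Takes 2.5 N at first, 6 N at the stop, 2 N more over the block. Hooked under the lip it reads 0.05 to 0.10 by the keeper's setting; the tooth is passed at 0.09 (keeper highest) to 0.135 (lowest).
- hold_arm: The hold-down arm (steel bar and thumb rest, carrying the foot); origin at the pivot, bar along its own -x. It starts hooked under the keeper.
- foot: Sprung foot of the arm, a black rubber disc of 15 mm diameter under the bar, 85 mm from the pivot; origin at the centre of its lower face, 120.5 mm up when the arm is free, so that it passes 2.5 mm above the block on the platform; sprung travel 14 mm upward, 3 N preload.
- tube_block: Loose machined aluminium block, 100 (x) x 58 (y) x 46 (z) mm, about 0.4 kg, with eight capped microtubes (caps 3 mm proud) and a bare middle for the foot; origin at the centre of its underside, z up. Starts on the bench to the robot's right; may stand either way round.
- amber_bottle: Bystander: brown bottle, 58 mm diameter, 115 mm tall, origin under its centre.
- clear_bottle: Bystander: clear bottle with a screw cap, 60 mm diameter, 120 mm tall, origin under its centre.
- calculator: Bystander: calculator lying flat, 118 x 72 x 14 mm, origin under its centre.
- vial_1: Bystander: small vial, 25 mm diameter, 46 mm tall, origin under its centre.
- vial_2: Bystander: small vial, 25 mm diameter, 46 mm tall, origin under its centre.
- timer: Bystander: lab timer lying flat, 66 x 72 x 18 mm, origin under its centre.

How it is judged:
On the way, in this order (a step that is already met when the one before it is completed fails the run):
1. The hold-down arm is out of the keeper and swung well clear of the platform (swivel over 1.0 rad) (value of joint swivel above 1 rad), for 0.2 s.
2. The block stands home against both fences, let go, with the arm still clear (x of tube_block in the frame of home between -0.004 and 0.004 m and y of tube_block in the frame of home between -0.004 and 0.004 m and z of tube_block in the frame of home between -0.003 and 0.003 m and angle between the x axis of tube_block and the x axis of shaker, either way round below 0.05 rad and angle between tube_block's own z axis and vertical below 0.05 rad and contact force between the fingers and tube_block below 0.1 N and value of joint swivel above 0.8 rad), for 0.2 s.
At the end, for the whole second after the job is handed in: Block flat on the platform within 4 mm of home, square within 0.05 rad; arm hooked under the keeper (swivel within 0.07 rad of 0, tilt above 0.035 rad by itself), its foot within 10 mm of the block's middle and pressing on it with over 1.5 N; all let go and at rest (x of tube_block in the frame of home between -0.004 and 0.004 m and y of tube_block in the frame of home between -0.004 and 0.004 m and z of tube_block in the frame of home between -0.003 and 0.003 m and angle between the x axis of tube_block and the x axis of shaker, either way round below 0.05 rad and angle between tube_block's own z axis and vertical below 0.05 rad and value of joint swivel between -0.07 and 0.07 rad and value of joint spring_tilt above 0.035 rad and contact force between foot and tube_block above 1.5 N and horizontal distance between foot and tube_block below 0.01 m and linear speed of tube_block below 0.01 m/s); the robot touches nothing.
It fails at once if The hold-down arm is forced: more than 40 N between fingers and arm (contact force between the fingers and hold_arm above 40 N).
It fails at once if The block is dropped or slammed on the platform: it arrives there at over 0.35 m/s (horizontal distance between tube_block and home below 0.06 m and z of tube_block in the frame of home between -0.005 and 0.006 m and linear speed of tube_block above 0.35 m/s).
It fails at once if The block is tipped by more than 0.5 rad (angle between tube_block's own z axis and vertical above 0.5 rad).
It fails at once if A bystander is pushed more than 25 mm from its place (distance of any of amber_bottle, clear_bottle, calculator, vial_1, vial_2, timer from where it was at the start of the episode above 0.025 m).
It also fails if it takes over 72 s, if anything falls off the work surface, if the arm or the gripper's body presses on something with over 40 N, if the wrist force passes 120 N, or if a joint passes its speed limit or range.

## Working session

There is one attempt and no reset: what is moved stays moved. The work goes in short steps, Python scripts to look and compute and a tool call to move; the robot and the scene stay as the last step left them, time stands still between calls to the robot, and variables do not carry over. Pictures are saved under pics/ and viewed, at most 10 in all, crops included, and the job is handed in when it is done.

Besides the shell and the picture viewer there is one more tool, called after "Request:" as name(argument=value, ...), one argument or row to a line, values as JSON. play_rows: Moves the arm, as the interface text tells. Its arguments: {"type":"object","properties":{"targets":{"type":"array"},"squeeze":{"type":"number"}},"required":["targets"]}

```bash
ls; mkdir -p pics
python3 - <<'E'
from plant import robot
import cv2,numpy as np
np.set_printoptions(precision=4,suppress=True)
for n in("side","top"):
    cv2.imwrite(f"pics/{n}0.png",cv2.cvtColor(robot.grab_frame(n),cv2.COLOR_RGB2BGR))
    c=robot.calibration(n);print(n,c)
o=robot.get_obs();print(o, robot.pinch_z)
E
```

```text
pics
side {'camera_matrix': array([[450.7544,   0.    , 319.2519],
       [  0.    , 450.7544, 232.0288],
       [  0.    ,   0.    ,   1.    ]]), 'cam_to_world': array([[-0.9571,  0.0951, -0.2736,  0.1871],
       [-0.2894, -0.3517,  0.8902,  0.9881],
       [-0.0116,  0.9313,  0.3642,  0.5169],
       [ 0.    ,  0.    ,  0.    ,  1.    ]])}
top {'camera_matrix': array([[449.6702,   0.    , 320.4289],
       [  0.    , 449.6702, 245.6802],
       [  0.    ,   0.    ,   1.    ]]), 'cam_to_world': array([[-0.0212,  0.9848, -0.1724,  0.309 ],
       [-0.9998, -0.0207,  0.0043,  0.0029],
       [ 0.0007,  0.1725,  0.985 ,  1.1525],
       [ 0.    ,  0.    ,  0.    ,  1.    ]])}
{'time': 0.1, 'qpos': array([ 1.1596,  0.2771, -0.0277,  1.268 ,  0.    ,  1.4674]), 'qvel': array([ 0.0001, -0.0001,  0.0052, -0.0003, -0.0015,  0.0004]), 'tau': array([  0.0009, -44.671 ,  29.6128,   0.0085,  -0.0001,   0.    ]), 'tcp_pos': array([0.1891, 0.595 , 0.2303]), 'orientation': array([ 0.1533,  0.9882, -0.001 , -0.0003]), 'ft_force': array([-0.2069, -0.3374, -0.3566]), 'ft_torque': array([ 0.0265, -0.0304, -0.0034]), 'gripper_force': 0.0, 'finger_gap': 0.9974083817477843} -0.0187
```

View pics/side0.png

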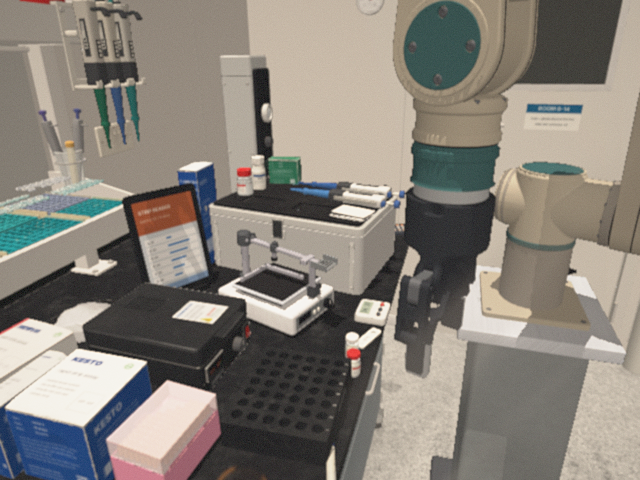

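View pics/top0.png

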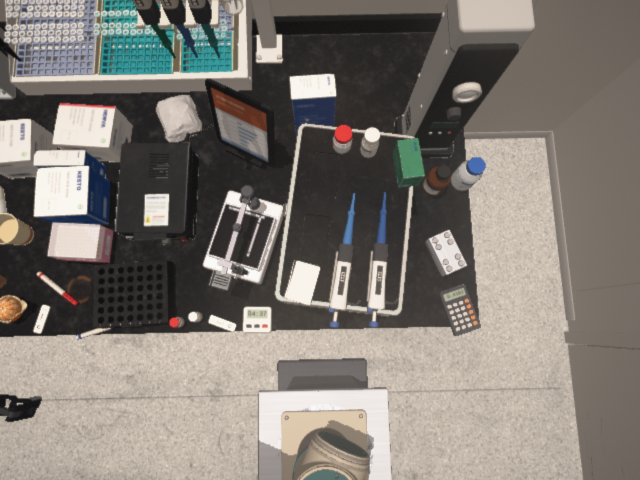

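Side view: the shaker is near (275,290), with the thumb rest at about (325,262) and the post at (243,240). Top view: the shaker is near (243,237), the thumb rest near (222,275), and the block near (446,253). A large case stands between them. I'll enlarge the crops to pick points.

Run:
```python
import cv2,numpy as np
t=cv2.imread("pics/top0.png");s=cv2.imread("pics/side0.png")
def crop(im,x,y,w,h,k):
    c=cv2.resize(im[y:y+h,x:x+w],None,fx=k,fy=k,interpolation=cv2.INTER_CUBIC)
    for i in range(0,w,10):
        cv2.line(c,(i*k,0),(i*k,6 if i%20 else 12),(0,255,255),1)
        if i%20==0: cv2.putText(c,str(x+i),(i*k,22),0,.38,(0,255,255),1)
    for i in range(0,h,10):
        cv2.line(c,(0,i*k),(6 if i%20 else 12,i*k),(0,255,255),1)
        if i%20==0: cv2.putText(c,str(y+i),(12,i*k+4),0,.38,(0,255,255),1)
    return c
a=crop(t,195,175,100,120,5);b=crop(t,422,222,60,120,5)
cv2.imwrite("pics/a.png",np.hstack([a,b]))
cv2.imwrite("pics/b.png",crop(s,212,220,130,115,6))
```

```text
(no output)
```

View pics/a.png

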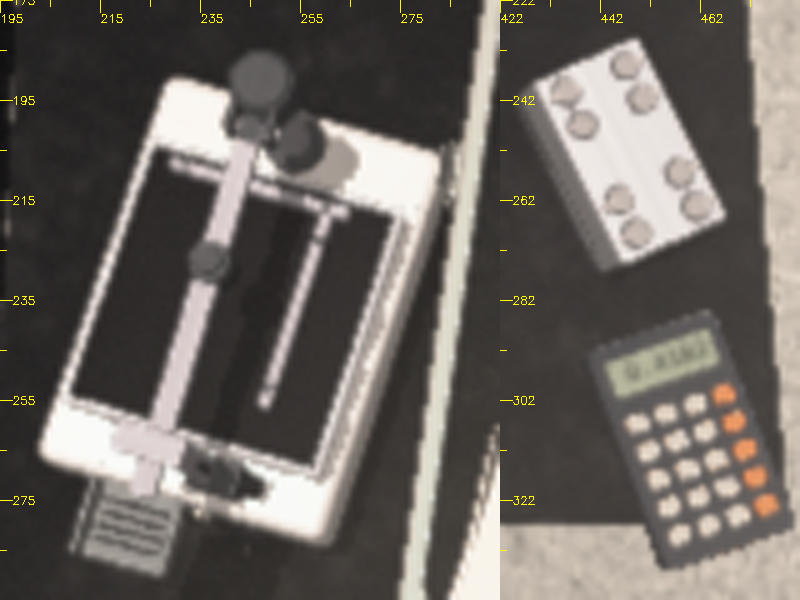

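View pics/b.png

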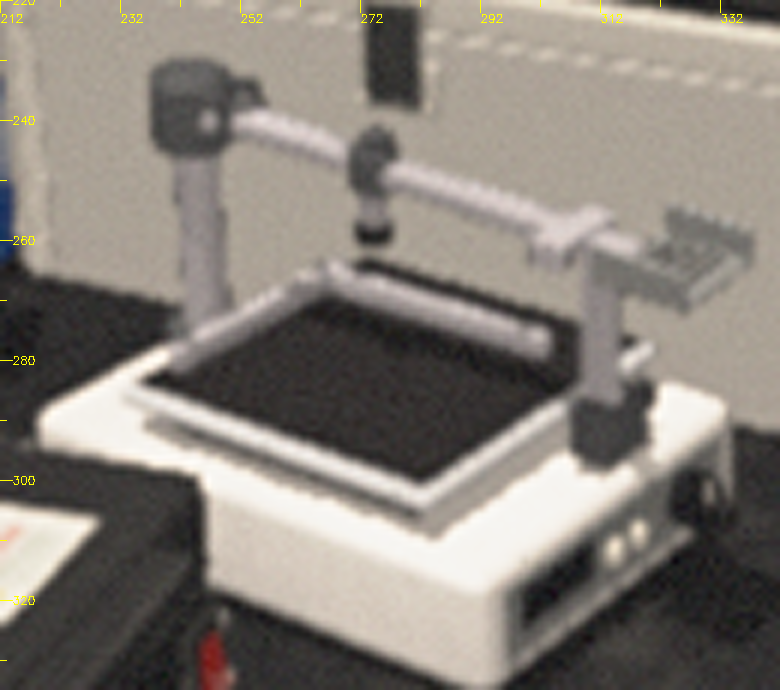

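The crops give clear fence ends, post top, foot and thumb rest in both views, and the block's top corners in the top view. I'll fit the poses with least squares.

```bash
cat > h.py <<'E'
import numpy as np,cv2
from plant import robot
from scipy.optimize import least_squares
from scipy.spatial.transform import Rotation as R
np.set_printoptions(precision=4,suppress=True)
def proj(n,P):
    c=robot.calibration(n);T=np.linalg.inv(c["cam_to_world"]);p=np.atleast_2d(P)@T[:3,:3].T+T[:3,3]
    p=p*[1,-1,-1]@c["camera_matrix"].T;return p[:,:2]/p[:,2:]
def tf(q,P):  # q=x,y,z,yaw
    c,s=np.cos(q[3]),np.sin(q[3]);P=np.atleast_2d(P)
    return np.c_[c*P[:,0]-s*P[:,1]+q[0],s*P[:,0]+c*P[:,1]+q[1],P[:,2]+q[2]]
def fit(obs,q0,**k):
    f=lambda q:np.concatenate([(proj(n,tf(q,P))-uv).ravel() for n,P,uv in obs])
    return least_squares(f,q0,loss="soft_l1",**k)
def delta(pos,yaw):
    "tool shift mm (tool axes, tool down) and rz deg to bring TCP to pos with tool y axis at world yaw (mod pi)"
    o=robot.get_obs();M=R.from_quat(o["orientation"])
    t=M.inv().apply(np.array(pos)-o["tcp_pos"])*1000
    y=M.apply([0,1,0]);d=(yaw-np.arctan2(y[1],y[0])+np.pi/2)%np.pi-np.pi/2
    print("tcp",o["tcp_pos"],"yawy",np.arctan2(y[1],y[0]),"shift",t,"rz",-np.degrees(d),"q",o["qpos"],"F",o["ft_force"],"t",o["time"])
E
python3 - <<'E'
from h import *
ob=[("top",np.array([[85,0,164],[-50,-31,80.5],[50,-31,80.5],[52,50,80.5],[52,-42,80.5],[-123,0,136]])/1e3,
 np.array([[247.4,191],[247.8,256],[260,216.6],[229.4,207],[264.2,217.6],[220.6,280.4]])),
 ("side",np.array([[85,0,164],[-50,-31,80.5],[50,-31,80.5],[52,50,80.5],[0,0,114]])/1e3,
 np.array([[243.7,232],[303.3,276],[266.5,264.5],[242,280],[274.3,259.7]]))]
r=fit(ob,[.4,.2,0,-.2]);q=r.x;print("shaker",q,"\n",r.fun.reshape(-1,2))
bc=np.array([[50,-29,46],[-50,-29,46],[-50,29,46],[50,29,46]])/1e3
uv=np.array([[450,229.6],[467,264.4],[446.4,275],[429,238.6]])
rb=fit([("top",bc,uv)],[.4,-.3,0,.4]);print("block free z",rb.x,rb.fun)
rb=least_squares(lambda p:(proj("top",tf([p[0],p[1],0,p[2]],bc))-uv).ravel(),[.4,-.3,.4]);print("block z0",rb.x,rb.fun)
for nm,P in dict(pivot=[85,0,150],rest=[-124.4,0,136],home=[0,0,72]).items(): print(nm,tf(q,np.array(P)/1e3))
for a in(1.0,1.2,1.4):print(a,tf(q,[.085-.21*np.cos(a),.21*np.sin(a),.15]))
o=robot.get_obs();M=R.from_quat(o["orientation"]).as_matrix();print(M)
# rough: case-top corners, black-box top at assumed height, side/top two-view triangulation
def ray(n,u):
    c=robot.calibration(n);K=c["camera_matrix"];d=np.linalg.inv(K)@[*u,1]*[1,-1,-1];T=c["cam_to_world"];return T[:3,3],T[:3,:3]@d
def tri(ut,us):
    a,b=ray("top",ut);c,d=ray("side",us);k=np.linalg.lstsq(np.c_[b,-d],c-a,rcond=None)[0];return (a+b*k[0]+c+d*k[1])/2
print("case front-left",tri((278,300),(362,290)),"case back-left",tri((302,127),(214,205)),"blackbox",tri((187,238),(236,320)),"tablet top R",tri((268,160),(215,280)),"tablet top L",tri((210,85),(125,203)))
E
```

```text
shaker [ 0.5319  0.1888 -0.001  -0.3024] 
 [[-0.4261 -0.2952]
 [-0.081   0.1017]
 [ 0.1442  0.71  ]
 [-0.4555  0.637 ]
 [ 0.4759  0.1607]
 [ 0.4065 -1.1225]
 [-0.3353 -0.4395]
 [-0.3493 -0.1425]
 [ 0.5559  0.4067]
 [-0.5536 -1.4038]
 [ 0.4984  1.7321]]
block free z [ 0.4831 -0.3246 -0.0168  0.3904] [-0.4788 -0.0195  0.2089  0.817   0.1443 -0.6059  0.0792 -0.0948]
block z0 [ 0.4806 -0.3197  0.3913] [-0.4691 -0.3886  0.5204  0.9717  0.1501 -0.2912 -0.2105 -0.3121]
pivot [[0.6131 0.1635 0.149 ]]
rest [[0.4132 0.2259 0.135 ]]
home [[0.5319 0.1888 0.071 ]]
1.0 [[0.5574 0.366  0.149 ]]
1.2 [[0.5987 0.373  0.149 ]]
1.4 [[0.6406 0.3717 0.149 ]]
[[-0.953   0.303  -0.0009]
 [ 0.303   0.953  -0.0019]
 [ 0.0002 -0.0021 -1.    ]]
case front-left [0.3655 0.1056 0.0261] case back-left [0.7582 0.0345 0.1722] blackbox [0.5403 0.3348 0.0537] tablet top R [0.7303 0.1281 0.0149] tablet top L [0.8413 0.2384 0.2309]
```

```bash
cat >> h.py <<'E'
SH=np.array([0.5319,0.1888,-0.001,-0.3024])
def rows(poses,jaw,start=None):
    "poses: list of (x,y,z,yaw_y); prints rows from start (default measured) through them"
    o=robot.get_obs();M=R.from_quat(o["orientation"]).as_matrix()
    p=np.array(start if start is not None else [*o["tcp_pos"],np.arctan2(M[1,1],M[0,1])],float)
    out=[]
    for t in poses:
        t=np.array(t,float);y=np.array([np.cos(p[3]),np.sin(p[3])]);x=np.array([y[1],-y[0]])*-1 # tool down: x = y cross z
        d=t[:2]-p[:2];out.append([round(1000*d@x,1),round(1000*d@y,1),round(-1000*(t[2]-p[2]),1),0,0,round(-np.degrees(t[3]-p[3]),2),jaw]);p=t
    for i in range(0,len(out),5):print(out[i:i+5])
def lin(a,b,n):return [tuple(np.array(a)+(np.array(b)-np.array(a))*i/n) for i in range(1,n+1)]
def now():
    o=robot.get_obs();M=R.from_quat(o["orientation"]).as_matrix();return [*o["tcp_pos"],np.arctan2(M[1,1],M[0,1])]
def arm(s,z,r=.21):
    p=tf(SH,[.085-r*np.cos(s),r*np.sin(s),0])[0];return (p[0],p[1],z,SH[3]-s+np.pi)
E
python3 - <<'E'
from h import *
M=R.from_quat(robot.get_obs()["orientation"]).as_matrix();print(M[:,0],M[:,1])
rows(lin(now(),arm(0,.2),12)+lin(arm(0,.2),arm(0,.15),3),0)
E
```

```text
[-0.953   0.303   0.0002] [ 0.303   0.953  -0.0021]
[[np.float64(-27.1), np.float64(-23.7), np.float64(2.5), 0, 0, np.float64(-7.53), 0], [np.float64(-23.7), np.float64(-27.0), np.float64(2.5), 0, 0, np.float64(-7.53), 0], [np.float64(-20.0), np.float64(-29.9), np.float64(2.5), 0, 0, np.float64(-7.53), 0], [np.float64(-15.9), np.float64(-32.2), np.float64(2.5), 0, 0, np.float64(-7.53), 0], [np.float64(-11.5), np.float64(-34.0), np.float64(2.5), 0, 0, np.float64(-7.53), 0]]
[[np.float64(-7.0), np.float64(-35.3), np.float64(2.5), 0, 0, np.float64(-7.53), 0], [np.float64(-2.3), np.float64(-35.9), np.float64(2.5), 0, 0, np.float64(-7.53), 0], [np.float64(2.4), np.float64(-35.9), np.float64(2.5), 0, 0, np.float64(-7.53), 0], [np.float64(7.1), np.float64(-35.2), np.float64(2.5), 0, 0, np.float64(-7.53), 0], [np.float64(11.6), np.float64(-34.0), np.float64(2.5), 0, 0, np.float64(-7.53), 0]]
[[np.float64(16.0), np.float64(-32.2), np.float64(2.5), 0, 0, np.float64(-7.53), 0], [np.float64(20.1), np.float64(-29.8), np.float64(2.5), 0, 0, np.float64(-7.53), 0], [np.float64(-0.0), np.float64(0.0), np.float64(16.7), 0, 0, np.float64(-0.0), 0], [np.float64(0.0), np.float64(0.0), np.float64(16.7), 0, 0, np.float64(-0.0), 0], [np.float64(0.0), np.float64(0.0), np.float64(16.7), 0, 0, np.float64(-0.0), 0]]
```

Request:
play_rows(
  targets=[
    [-27.1,-23.7,2.5,0,0,-7.5,0],
    [-23.7,-27.0,2.5,0,0,-7.5,0],
    [-20.0,-29.9,2.5,0,0,-7.5,0],
    [-15.9,-32.2,2.5,0,0,-7.5,0],
    [-11.5,-34.0,2.5,0,0,-7.5,0],
  ],
)

```text
time: 0.6
tcp_pos: [0.2825, 0.4403, 0.2182]
orientation: [-0.175, 0.985, -0.0, -0.0]
ft_force: [0.3, 0.4, 0.3]
finger_gap: 0.142
gripper_force: 0.0
```

Request:
play_rows(
  targets=[
    [-7.0,-35.3,2.5,0,0,-7.5,0],
    [-2.3,-35.9,2.5,0,0,-7.5,0],
    [2.4,-35.9,2.5,0,0,-7.5,0],
    [7.1,-35.2,2.5,0,0,-7.5,0],
    [11.6,-34.0,2.5,0,0,-7.5,0],
  ],
)

```text
time: 1.1
tcp_pos: [0.3751, 0.2863, 0.2059]
orientation: [-0.482, 0.876, -0.0, -0.0]
ft_force: [0.4, 0.4, -0.6]
finger_gap: 0.003
gripper_force: 0.0
```

Request:
play_rows(
  targets=[
    [16.0,-32.2,2.5,0,0,-7.5,0],
    [20.1,-29.8,2.5,0,0,-7.8,0],
    [0,0,0,0,0,0,0],
    [0,0,0,0,0,0,0],
  ],
)

```text
time: 1.5
tcp_pos: [0.4117, 0.2254, 0.2009]
orientation: [-0.591, 0.807, 0.0, -0.0]
ft_force: [0.2, 0.1, 0.5]
finger_gap: 0.0
gripper_force: 0.0
```

Run:
```python
from h import *
delta(arm(0,.15)[:3],arm(0,0)[3])
import sys
t=robot.grab_frame("top");s=robot.grab_frame("side")
def c(im,x,y,w,h,k):
    a=cv2.resize(im[y:y+h,x:x+w,::-1],None,fx=k,fy=k,interpolation=cv2.INTER_CUBIC)
    return a
cv2.imwrite("pics/c.png",np.hstack([c(t,180,210,80,100,5),c(s,272,220,80,100,5)]))
```

```text
tcp [0.4117 0.2254 0.2009] yawy 2.835805903986857 shift [-0.8416 -0.7207 50.8987] rz -0.1940464585158434 q [ 0.3628  0.0195 -0.3935  1.1589  0.0005 -0.9022] F [0.1842 0.1151 0.5177] t 1.5
```

View pics/c.png

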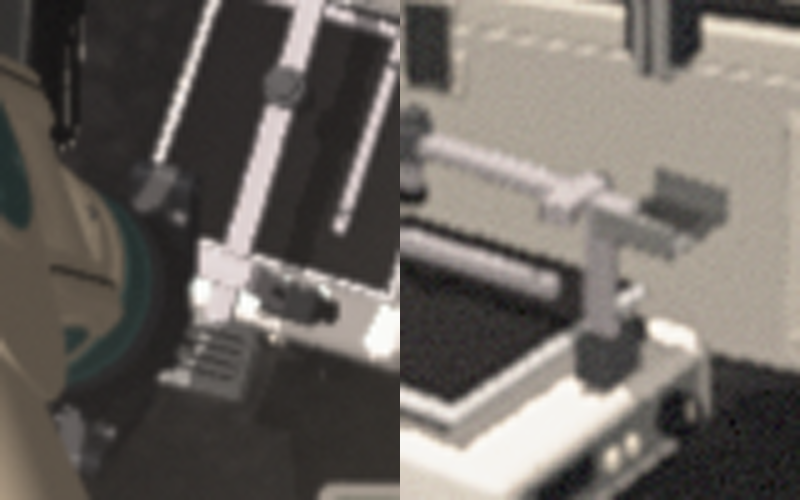

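The gripper stands over the rest. In the side view the tips are at about (322,234) and the rest centre about (327.5,264). I'll check both against the projections.

Run:
```python
from h import *
print("tcp side",proj("side",robot.get_obs()["tcp_pos"]))
for z in(.132,.136,.14):print(z,proj("side",arm(0,z)[:3]),proj("top",arm(0,z)[:3]))
P=[.085-.228,.022,.147],[.085-.228,-.022,.147],[.085-.192,-.022,.147],[.085-.192,.022,.147]
print(proj("side",tf(SH,P)))
```

```text
tcp side [[324.2898 234.5894]]
0.132 [[323.9907 267.3252]] [[221.0283 280.2564]]
0.136 [[323.9748 265.473 ]] [[220.6449 280.0855]]
0.14 [[323.9587 263.6147]] [[220.2586 279.9133]]
[[325.4319 267.171 ]
 [337.8094 258.9161]
 [322.5249 254.8322]
 [309.8222 262.7478]]
```

Request:
play_rows(
  targets=[
    [-0.8,-0.7,25,0,0,0,0],
    [0,0,25,0,0,0,0],
    [0,0,5,0,0,0,0],
    [0,0,5,0,0,0,0],
  ],
)

```text
time: 2.0
tcp_pos: [0.4119, 0.2273, 0.141]
orientation: [-0.593, 0.805, 0.0, -0.001]
ft_force: [-0.4, 0.2, 1.1]
finger_gap: -0.001
gripper_force: 0.0
```

Request:
play_rows(
  targets=[
    [0,0,3,0,0,0,0],
    [0,0,3,0,0,0,0],
    [0,0,3,0,0,0,0],
    [0,0,3,0,0,0,0],
  ],
)

```text
time: 2.4
tcp_pos: [0.4139, 0.227, 0.1304]
orientation: [-0.592, 0.806, -0.0, 0.001]
ft_force: [0.1, -0.3, 4.3]
finger_gap: -0.0
gripper_force: 2.1
```

Request:
play_rows(
  targets=[
    [0,0,3,0,0,0,0],
    [0,0,3,0,0,0,0],
    [0,0,2,0,0,0,0],
    [0,0,1,0,0,0,0],
    [0,0,0,0,0,0,0],
  ],
)

```text
time: 2.9
tcp_pos: [0.4147, 0.2267, 0.1211]
orientation: [-0.592, 0.806, -0.001, 0.002]
ft_force: [2.6, -1.0, 5.9]
finger_gap: -0.0
gripper_force: 2.6
```

Request:
play_rows(
  targets=[
    [-5,0,1.2,0,0,1,0],
    [-6,0,0.3,0,0,1.8,0],
    [-6,-0.2,0,0,0,1.8,0],
    [0,0,0,0,0,0,0],
  ],
)

```text
time: 3.3
tcp_pos: [0.4207, 0.2434, 0.1198]
orientation: [-0.559, 0.829, -0.001, 0.002]
ft_force: [2.8, -0.4, 6.3]
finger_gap: 0.001
gripper_force: 2.7
```

Request:
play_rows(
  targets=[
    [-7,-0.2,0,0,0,2,0],
    [-7,-0.2,0,0,0,2,0],
    [0,0,0,0,0,0,0],
  ],
)

```text
time: 3.6
tcp_pos: [0.4263, 0.2562, 0.1197]
orientation: [-0.53, 0.848, -0.001, 0.002]
ft_force: [1.7, -0.1, 6.0]
finger_gap: -0.005
gripper_force: 2.7
```

Request:
play_rows(
  targets=[
    [-8,-0.3,0,0,0,2.4,0],
    [-8,-0.3,0,0,0,2.4,0],
    [-8,-0.3,-2,0,0,2.4,0],
    [0,0,0,0,0,0,0],
  ],
)

```text
time: 4.0
tcp_pos: [0.4376, 0.2771, 0.1215]
orientation: [-0.476, 0.879, 0.0, 0.001]
ft_force: [0.4, -0.1, 5.1]
finger_gap: -0.003
gripper_force: 2.6
```

Run:
```python
from h import *
n=now();d=np.array(n[:2])-tf(SH,[.085,0,0])[0][:2];r=np.hypot(*d);s=SH[3]+np.pi-np.arctan2(d[1],d[0]);print(r,s,SH[3]+np.pi-n[3])
S=np.linspace(s,1.32,13)[1:];Z=np.r_[np.linspace(n[2],.146,6)[1:],[.146]*7]
rows([arm(a,z) for a,z in zip(S,Z)],0)
```

```text
0.20899808330108904 0.2724602746842466 0.27628322645056036
[[np.float64(-18.3), np.float64(0.3), np.float64(-4.9), 0, 0, np.float64(4.78), 0], [np.float64(-18.3), np.float64(-0.8), np.float64(-4.9), 0, 0, np.float64(5.0), 0], [np.float64(-18.3), np.float64(-0.8), np.float64(-4.9), 0, 0, np.float64(5.0), 0], [np.float64(-18.3), np.float64(-0.8), np.float64(-4.9), 0, 0, np.float64(5.0), 0], [np.float64(-18.3), np.float64(-0.8), np.float64(-4.9), 0, 0, np.float64(5.0), 0]]
[[np.float64(-18.3), np.float64(-0.8), np.float64(-0.0), 0, 0, np.float64(5.0), 0], [np.float64(-18.3), np.float64(-0.8), np.float64(-0.0), 0, 0, np.float64(5.0), 0], [np.float64(-18.3), np.float64(-0.8), np.float64(-0.0), 0, 0, np.float64(5.0), 0], [np.float64(-18.3), np.float64(-0.8), np.float64(-0.0), 0, 0, np.float64(5.0), 0], [np.float64(-18.3), np.float64(-0.8), np.float64(-0.0), 0, 0, np.float64(5.0), 0]]
[[np.float64(-18.3), np.float64(-0.8), np.float64(-0.0), 0, 0, np.float64(5.0), 0], [np.float64(-18.3), np.float64(-0.8), np.float64(-0.0), 0, 0, np.float64(5.0), 0]]
```

Request:
play_rows(
  targets=[
    [-18.3,0.3,-4.9,0,0,4.8,0],
    [-18.3,-0.8,-4.9,0,0,5,0],
    [-18.3,-0.8,-4.9,0,0,5,0],
    [-18.3,-0.8,-4.9,0,0,5,0],
    [-18.3,-0.8,-4.9,0,0,5,0],
  ],
)

```text
time: 4.5
tcp_pos: [0.4993, 0.3414, 0.1448]
orientation: [-0.275, 0.961, 0.001, -0.001]
ft_force: [-1.3, 1.7, 1.7]
finger_gap: -0.005
gripper_force: 1.3
```

Request:
play_rows(
  targets=[
    [-18.3,-0.8,0,0,0,5,0],
    [-18.3,-0.8,0,0,0,5,0],
    [-18.3,-0.8,0,0,0,5,0],
    [-18.3,-0.8,0,0,0,5,0],
    [-18.3,-0.8,0,0,0,5,0],
  ],
)

```text
time: 5.0
tcp_pos: [0.5856, 0.372, 0.1446]
orientation: [-0.06, 0.998, 0.001, -0.001]
ft_force: [-0.7, 2.4, 2.4]
finger_gap: 0.0
gripper_force: 1.3
```

Request:
play_rows(
  targets=[
    [-14,-0.8,0,0,0,4,0],
    [-8,-0.3,0,0,0,3,0],
    [0,0,0,0,0,0,0],
  ],
)

```text
time: 5.3
tcp_pos: [0.6088, 0.3726, 0.1448]
orientation: [-0.0, 1.0, 0.001, -0.0]
ft_force: [-0.1, 2.3, 2.9]
finger_gap: -0.003
gripper_force: 1.3
```

Run:
```python
from h import *
n=now();print(n)
a=[n[0],n[1],.275,n[3]]
rows(lin(n,a,4)+lin(a,[.4806,-.3197,.275,.3913+np.pi/2],19),85)
```

```text
[np.float64(0.6087519441452511), np.float64(0.3726419853469522), np.float64(0.14476824883766265), np.float64(1.571765199676108)]
[[np.float64(0.0), np.float64(0.0), np.float64(-32.6), 0, 0, np.float64(-0.0), 85], [np.float64(0.0), np.float64(0.0), np.float64(-32.6), 0, 0, np.float64(-0.0), 85], [np.float64(0.0), np.float64(0.0), np.float64(-32.6), 0, 0, np.float64(-0.0), 85], [np.float64(0.0), np.float64(0.0), np.float64(-32.6), 0, 0, np.float64(-0.0), 85], [np.float64(6.8), np.float64(-36.4), np.float64(-0.0), 0, 0, np.float64(-1.18), 85]]
[[np.float64(7.5), np.float64(-36.3), np.float64(-0.0), 0, 0, np.float64(-1.18), 85], [np.float64(8.3), np.float64(-36.1), np.float64(-0.0), 0, 0, np.float64(-1.18), 85], [np.float64(9.0), np.float64(-35.9), np.float64(-0.0), 0, 0, np.float64(-1.18), 85], [np.float64(9.7), np.float64(-35.8), np.float64(-0.0), 0, 0, np.float64(-1.18), 85], [np.float64(10.5), np.float64(-35.5), np.float64(-0.0), 0, 0, np.float64(-1.18), 85]]
[[np.float64(11.2), np.float64(-35.3), np.float64(-0.0), 0, 0, np.float64(-1.18), 85], [np.float64(11.9), np.float64(-35.1), n
[... 294 characters left out ...]
.18), 85]]
[[np.float64(14.8), np.float64(-34.0), np.float64(-0.0), 0, 0, np.float64(-1.18), 85], [np.float64(15.5), np.float64(-33.7), np.float64(-0.0), 0, 0, np.float64(-1.18), 85], [np.float64(16.2), np.float64(-33.4), np.float64(-0.0), 0, 0, np.float64(-1.18), 85], [np.float64(16.8), np.float64(-33.0), np.float64(-0.0), 0, 0, np.float64(-1.18), 85], [np.float64(17.5), np.float64(-32.7), np.float64(-0.0), 0, 0, np.float64(-1.18), 85]]
[[np.float64(18.2), np.float64(-32.3), np.float64(-0.0), 0, 0, np.float64(-1.18), 85], [np.float64(18.8), np.float64(-31.9), np.float64(-0.0), 0, 0, np.float64(-1.18), 85], [np.float64(19.5), np.float64(-31.5), np.float64(-0.0), 0, 0, np.float64(-1.18), 85]]
```

Request:
play_rows(
  targets=[
    [0,0,-10,0,0,0,0],
    [0,0,-30,0,0,0,0],
    [0,0,-45,0,0,0,0],
    [0,0,-45,0,0,0,85],
    [6.8,-36.4,0,0,0,-1.2,85],
  ],
)

```text
time: 5.8
tcp_pos: [0.6044, 0.3393, 0.2839]
orientation: [-0.014, 1.0, 0.003, 0.007]
ft_force: [2.5, -1.2, -0.3]
finger_gap: 0.328
gripper_force: 0.0
```

Request:
play_rows(
  targets=[
    [7.5,-36.3,0,0,0,-1.2,85],
    [8.3,-36.1,0,0,0,-1.2,85],
    [9,-35.9,0,0,0,-1.2,85],
    [9.7,-35.8,0,0,0,-1.2,85],
    [10.5,-35.5,0,0,0,-1.2,85],
  ],
)

```text
time: 6.3
tcp_pos: [0.5656, 0.1515, 0.275]
orientation: [-0.064, 0.998, -0.001, -0.001]
ft_force: [0.6, 0.2, -0.5]
finger_gap: 0.996
gripper_force: 0.0
```

Request:
play_rows(
  targets=[
    [11.2,-35.3,0,0,0,-1.2,85],
    [11.9,-35.1,0,0,0,-1.2,85],
    [12.6,-34.8,0,0,0,-1.2,85],
    [13.4,-34.6,0,0,0,-1.2,85],
    [14.1,-34.3,0,0,0,-1.2,85],
  ],
)

```text
time: 6.8
tcp_pos: [0.5325, -0.0302, 0.275]
orientation: [-0.117, 0.993, -0.0, -0.001]
ft_force: [0.3, 0.1, 0.5]
finger_gap: 0.994
gripper_force: 0.0
```

Request:
play_rows(
  targets=[
    [14.8,-34,0,0,0,-1.2,85],
    [15.5,-33.7,0,0,0,-1.2,85],
    [16.2,-33.4,0,0,0,-1.2,85],
    [16.8,-33,0,0,0,-1.2,85],
    [17.5,-32.7,0,0,0,-1.2,85],
  ],
)

```text
time: 7.3
tcp_pos: [0.4998, -0.2122, 0.2751]
orientation: [-0.168, 0.986, 0.0, -0.001]
ft_force: [0.9, -0.6, 0.7]
finger_gap: 0.994
gripper_force: 0.0
```

Request:
play_rows(
  targets=[
    [18.2,-32.3,0,0,0,-1.2,85],
    [18.8,-31.9,0,0,0,-1.2,85],
    [19.5,-31.5,0,0,0,-1.2,85],
    [0,0,0,0,0,0,85],
  ],
)

```text
time: 7.7
tcp_pos: [0.4805, -0.3241, 0.2747]
orientation: [-0.196, 0.981, -0.0, -0.001]
ft_force: [-0.5, 0.5, -0.9]
finger_gap: 0.996
gripper_force: 0.0
```

Run:
```python
from h import *
delta([.4806,-.3197,.12],.3913+np.pi/2)
t=robot.grab_frame("top");s=robot.grab_frame("side")
def c(im,x,y,w,h,k):
    return cv2.resize(im[y:y+h,x:x+w,::-1],None,fx=k,fy=k,interpolation=cv2.INTER_CUBIC)
cv2.imwrite("pics/d.png",np.vstack([np.hstack([c(t,400,200,100,100,3),c(t,140,160,150,100,3)]),np.hstack([c(s,150,190,250,100,3)])]))
```

```text
tcp [ 0.4805 -0.3241  0.2747] yawy 1.9663014317666976 shift [ -2.1413   3.9763 154.7166] rz 0.24093476729367885 q [-0.7039  0.1774 -0.0599  1.3346 -0.002  -1.0994] F [-0.5183  0.5478 -0.8678] t 7.7
```

View pics/d.png

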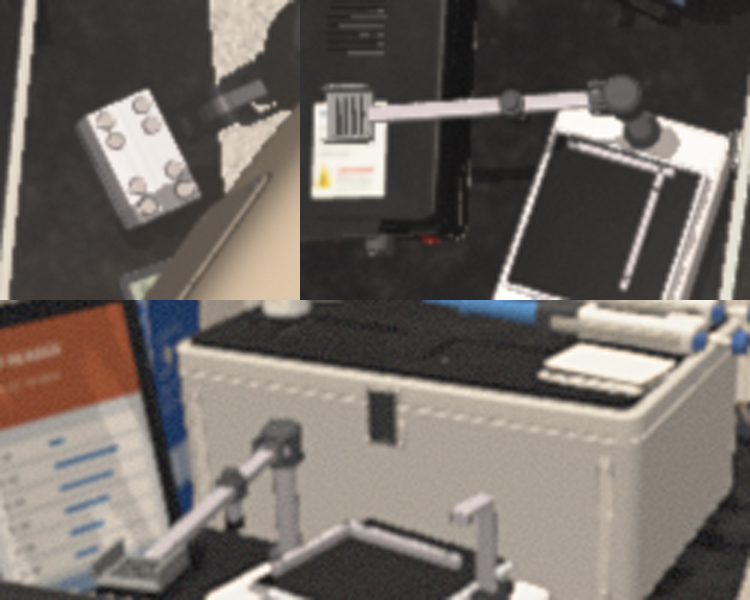

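Request:
play_rows(
  targets=[
    [-2,3,45,0,0,0.2,85],
    [0,0,45,0,0,0,85],
    [0,0,45,0,0,0,85],
    [0,0,45,0,0,0,85],
    [0,0,0,0,0,0,85],
  ],
)

```text
time: 8.3
tcp_pos: [0.4777, -0.3113, 0.0888]
orientation: [-0.198, 0.98, 0.006, -0.005]
ft_force: [-0.9, 1.5, -0.2]
finger_gap: 0.998
gripper_force: 0.0
```

Request:
play_rows(
  targets=[
    [0,0,30,0,0,0,85],
    [0,0,25,0,0,0,85],
    [0,0,15,0,0,0,85],
    [0,0,10,0,0,0,85],
    [0,0,5,0,0,0,85],
  ],
)

```text
time: 8.8
tcp_pos: [0.4839, -0.3173, 0.0114]
orientation: [-0.197, 0.98, -0.0, 0.0]
ft_force: [0.7, -0.7, 0.1]
finger_gap: 0.997
gripper_force: 0.0
```

Request:
play_rows(
  targets=[
    [0,0,0,0,0,0,70],
    [0,0,0,0,0,0,62],
    [0,0,0,0,0,0,50],
    [0,0,0,0,0,0,50],
    [0,0,0,0,0,0,50],
  ],
  squeeze=35,
)

```text
time: 9.3
tcp_pos: [0.484, -0.3178, 0.0118]
orientation: [-0.197, 0.98, -0.0, 0.001]
ft_force: [-0.9, 1.4, 6.4]
finger_gap: 0.675
gripper_force: 39.6
```

Run:
```python
from h import *
n=now();n[2]-=.0015
up=[n[0],n[1],.285,n[3]]
h=tf(SH,[-.004,.005,0])[0];yw=SH[3]+np.pi/2
a=[h[0],h[1],.285,yw]
print(n,a);rows(lin(up,a,19),50,start=up)
```

```text
[np.float64(0.48398751673079893), np.float64(-0.31778382439378366), np.float64(0.010296162434073908), np.float64(1.9665503509680253)] [np.float64(0.5295705628449109), np.float64(0.1947643710934591), 0.285, np.float64(1.2683963267948966)]
[[np.float64(-12.6), np.float64(24.0), np.float64(-0.0), 0, 0, np.float64(2.11), 50], [np.float64(-11.7), np.float64(24.4), np.float64(-0.0), 0, 0, np.float64(2.11), 50], [np.float64(-10.8), np.float64(24.8), np.float64(-0.0), 0, 0, np.float64(2.11), 50], [np.float64(-9.9), np.float64(25.2), np.float64(-0.0), 0, 0, np.float64(2.11), 50], [np.float64(-9.0), np.float64(25.6), np.float64(-0.0), 0, 0, np.float64(2.11), 50]]
[[np.float64(-8.0), np.float64(25.9), np.float64(-0.0), 0, 0, np.float64(2.11), 50], [np.float64(-7.1), np.float64(26.1), np.float64(-0.0), 0, 0, np.float64(2.11), 50], [np.float64(-6.1), np.float64(26.4), np.float64(-0.0), 0, 0, np.float64(2.11), 50], [np.float64(-5.1), np.float64(26.6), np.float64(-0.0), 0, 0, np.float64(2.11), 50], [np.float64(-4.1), np.float64(26.8), np.float64(-0.0), 0, 0, np.float64(2.11), 50]]
[[np.float64(-3.2), np.float64(26.9), np.float64(-0.0), 0, 0, np.float64(2.11), 50], [np.float64(-2.2), np.float64(27.0), np.float64(-0.0), 0, 0, np.float64(2.11), 50], [np.float64(-1.2), np.float64(27.1), np.float64(-0.0), 0, 0, np.float64(2.11), 50], [np.float64(-0.2), np.float64(27.1), np.float64(-0.0), 0, 0, np.float64(2.11), 50], [np.float64(0.8), np.float64(27.1), np.float64(-0.0), 0, 0, np.float64(2.11), 50]]
[[np.float64(1.8), np.float64(27.0), np.float64(-0.0), 0, 0, np.float64(2.11), 50], [np.float64(2.8), np.float64(26.9), np.float64(-0.0), 0, 0, np.float64(2.11), 50], [np.float64(3.8), np.float64(26.8), np.float64(-0.0), 0, 0, np.float64(2.11), 50], [np.float64(4.8), np.float64(26.7), np.float64(-0.0), 0, 0, np.float64(2.11), 50]]
```

Request:
play_rows(
  targets=[
    [0,0,-10,0,0,0,50],
    [0,0,-25,0,0,0,50],
    [0,0,-40,0,0,0,50],
    [0,0,-45,0,0,0,50],
    [0,0,-45,0,0,0,50],
  ],
  squeeze=50,
)

```text
time: 9.8
tcp_pos: [0.4817, -0.3165, 0.1759]
orientation: [-0.196, 0.981, 0.001, -0.001]
ft_force: [0.3, -0.2, -4.5]
finger_gap: 0.67
gripper_force: 55.7
```

Request:
play_rows(
  targets=[
    [0,0,-45,0,0,0,50],
    [0,0,-40,0,0,0,50],
    [0,0,-23,0,0,0,50],
    [0,0,0,0,0,0,50],
  ],
)

```text
time: 10.2
tcp_pos: [0.4846, -0.3188, 0.2877]
orientation: [-0.196, 0.981, -0.003, 0.002]
ft_force: [0.7, -0.4, -4.6]
finger_gap: 0.671
gripper_force: 55.9
```

Request:
play_rows(
  targets=[
    [-12.6,24,0,0,0,2.1,50],
    [-11.7,24.4,0,0,0,2.1,50],
    [-10.8,24.8,0,0,0,2.1,50],
    [-9.9,25.2,0,0,0,2.1,50],
    [-9,25.6,0,0,0,2.1,50],
  ],
)

```text
time: 10.7
tcp_pos: [0.4932, -0.1807, 0.2801]
orientation: [-0.105, 0.994, 0.001, -0.002]
ft_force: [0.7, 0.0, -4.4]
finger_gap: 0.672
gripper_force: 55.8
```

Request:
play_rows(
  targets=[
    [-8,25.9,0,0,0,2.1,50],
    [-7.1,26.1,0,0,0,2.1,50],
    [-6.1,26.4,0,0,0,2.1,50],
    [-5.1,26.6,0,0,0,2.1,50],
    [-4.1,26.8,0,0,0,2.1,50],
  ],
)

```text
time: 11.2
tcp_pos: [0.505, -0.0462, 0.2802]
orientation: [-0.014, 1.0, 0.0, -0.003]
ft_force: [0.8, -0.1, -4.4]
finger_gap: 0.669
gripper_force: 55.8
```

Request:
play_rows(
  targets=[
    [-3.2,26.9,0,0,0,2.1,50],
    [-2.2,27,0,0,0,2.1,50],
    [-1.2,27.1,0,0,0,2.1,50],
    [-0.2,27.1,0,0,0,2.1,50],
    [0.8,27.1,0,0,0,2.1,50],
  ],
)

```text
time: 11.7
tcp_pos: [0.517, 0.0883, 0.2802]
orientation: [0.078, 0.997, -0.0, -0.003]
ft_force: [-0.7, -0.2, -3.7]
finger_gap: 0.67
gripper_force: 55.8
```

Request:
play_rows(
  targets=[
    [1.8,27,0,0,0,2.1,50],
    [2.8,26.9,0,0,0,2.1,50],
    [3.8,26.8,0,0,0,2.1,50],
    [4.8,26.7,0,0,0,2.2,50],
    [0,0,0,0,0,0,50],
  ],
)

```text
time: 12.2
tcp_pos: [0.5268, 0.1976, 0.28]
orientation: [0.149, 0.989, -0.0, -0.002]
ft_force: [-0.1, -0.6, -4.7]
finger_gap: 0.67
gripper_force: 56.1
```

Request:
play_rows(
  targets=[
    [0,0,40,0,0,0,50],
    [0,0,40,0,0,0,50],
    [0,0,0,0,0,0,50],
    [0,0,0,0,0,0,50],
  ],
)

```text
time: 12.6
tcp_pos: [0.5263, 0.1944, 0.2014]
orientation: [0.151, 0.989, -0.001, -0.002]
ft_force: [0.8, -0.3, -3.4]
finger_gap: 0.675
gripper_force: 56.6
```

Run:
```python
from h import *
h=tf(SH,[-.004,.005,0])[0]
delta([h[0],h[1],.09],SH[3]+np.pi/2)
t=robot.grab_frame("top");s=robot.grab_frame("side")
def c(im,x,y,w,h,k):
    return cv2.resize(im[y:y+h,x:x+w,::-1],None,fx=k,fy=k,interpolation=cv2.INTER_CUBIC)
cv2.imwrite("pics/e.png",np.hstack([c(t,190,175,110,120,3),c(s,212,200,130,120,3)]))
```

```text
tcp [0.5263 0.1944 0.2014] yawy 1.2679529694661138 shift [ -3.4538   1.6834 111.3741] rz -0.025402503755445956 q [ 0.2387  0.1853 -0.2063  1.1846 -0.0003  0.5415] F [ 0.8004 -0.2901 -3.4457] t 12.6
```

View pics/e.png

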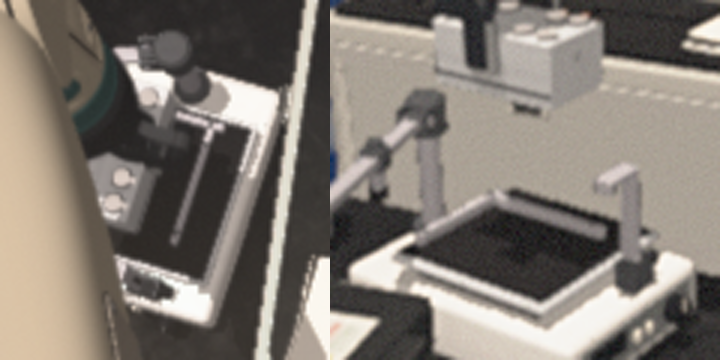

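Side view: the held block hangs level over the platform. Its bottom corners are at about (247.7,223.3), (285.3,235) and (303,230). I'll estimate where it sits relative to the TCP.

Run:
```python
from h import *
P=np.array([[50,29,0],[-50,29,0],[-50,-29,0]])/1e3;uv=np.array([[247.7,223.3],[285.3,235],[303,230]])
t=robot.get_obs()["tcp_pos"]
r=least_squares(lambda p:(proj("side",tf([p[0],p[1],t[2]-.0118,p[2]],P))-uv).ravel(),[.53,.19,-.3]);print(r.x,r.fun)
c,s=np.cos(-.3024),np.sin(-.3024);Ri=np.array([[c,s],[-s,c]])
print("block-tcp in shaker axes",Ri@(r.x[:2]-t[:2]),"block in shaker",Ri@(r.x[:2]-SH[:2]),"tcp in shaker",Ri@(t[:2]-SH[:2]))
```

```text
[ 0.5256  0.189  -0.382 ] [ 0.7549  1.7368 -1.248   0.9103  0.5675 -2.5944]
block-tcp in shaker axes [-0.002  -0.0071] block in shaker [-0.0061 -0.0016] tcp in shaker [-0.0041  0.0055]
```

Request:
play_rows(
  targets=[
    [0,2.5,40,0,0,0,50],
    [0,0,40,0,0,0,50],
    [0,0,20,0,0,0,50],
    [0,0,7,0,0,0,50],
    [0,0,2,0,0,0,50],
  ],
)

```text
time: 13.2
tcp_pos: [0.5305, 0.1979, 0.0956]
orientation: [0.151, 0.989, 0.0, 0.001]
ft_force: [0.5, 0.2, -3.6]
finger_gap: 0.671
gripper_force: 56.5
```

Request:
play_rows(
  targets=[
    [0,0,2,0,0,0,50],
    [0,0,2,0,0,0,50],
    [0,0,2,0,0,0,50],
    [0,0,0,0,0,0,50],
  ],
)

```text
time: 13.6
tcp_pos: [0.5294, 0.1978, 0.0888]
orientation: [0.151, 0.989, 0.0, 0.0]
ft_force: [-0.2, -0.7, -4.8]
finger_gap: 0.674
gripper_force: 56.5
```

Request:
play_rows(
  targets=[
    [0,0,1.5,0,0,0,50],
    [0,0,1.5,0,0,0,50],
    [0,0,0,0,0,0,50],
  ],
)

```text
time: 13.9
tcp_pos: [0.5288, 0.1977, 0.085]
orientation: [0.151, 0.989, -0.0, -0.0]
ft_force: [-0.7, 0.7, -5.0]
finger_gap: 0.671
gripper_force: 56.6
```

Request:
play_rows(
  targets=[
    [0,0,1.5,0,0,0,50],
    [0,0,1,0,0,0,50],
    [0,0,0,0,0,0,50],
  ],
)

```text
time: 14.2
tcp_pos: [0.5292, 0.1977, 0.0839]
orientation: [0.151, 0.989, -0.0, 0.0]
ft_force: [-4.0, -0.1, 3.9]
finger_gap: 0.671
gripper_force: 57.6
```

Request:
play_rows(
  targets=[
    [0,0,1,0,0,0,50],
    [0,0,0,0,0,0,50],
  ],
)

```text
time: 14.4
tcp_pos: [0.5292, 0.1978, 0.0838]
orientation: [0.151, 0.989, -0.0, 0.0]
ft_force: [-6.0, -1.2, 11.4]
finger_gap: 0.67
gripper_force: 58.7
```

Request:
play_rows(
  targets=[
    [0,-2,-1.2,0,0,0,50],
    [0,-2,0,0,0,0,50],
    [0,-2,0,0,0,0,50],
    [0,0,0,0,0,0,50],
  ],
)

```text
time: 14.8
tcp_pos: [0.5288, 0.1927, 0.0839]
orientation: [0.151, 0.989, 0.001, 0.001]
ft_force: [2.0, 4.7, 3.6]
finger_gap: 0.669
gripper_force: 57.7
```

Request:
play_rows(
  targets=[
    [0,-1.5,0,0,0,0,50],
    [0,0,0,0,0,0,50],
  ],
)

```text
time: 15.0
tcp_pos: [0.5286, 0.1919, 0.084]
orientation: [0.151, 0.989, 0.002, 0.001]
ft_force: [2.0, 5.9, 3.8]
finger_gap: 0.673
gripper_force: 57.7
```

Request:
play_rows(
  targets=[
    [-1.5,0,0,0,0,0,50],
    [-1.5,0,0,0,0,0,50],
    [0,0,0,0,0,0,50],
  ],
)

```text
time: 15.3
tcp_pos: [0.5285, 0.1919, 0.084]
orientation: [0.15, 0.989, 0.003, -0.002]
ft_force: [-5.8, 9.8, 9.8]
finger_gap: 0.675
gripper_force: 58.5
```

Request:
play_rows(
  targets=[
    [0,0,-1,0,0,0,50],
    [0,0,0,0,0,0,50],
  ],
)

```text
time: 15.5
tcp_pos: [0.5285, 0.1919, 0.084]
orientation: [0.151, 0.989, 0.003, -0.001]
ft_force: [-3.0, 9.0, 3.2]
finger_gap: 0.67
gripper_force: 57.9
```

Request:
play_rows(
  targets=[
    [0,0,-0.6,0,0,0,50],
    [0,0,0,0,0,0,50],
  ],
)

```text
time: 15.7
tcp_pos: [0.5286, 0.1919, 0.0841]
orientation: [0.151, 0.989, 0.003, -0.001]
ft_force: [-2.6, 8.8, 0.4]
finger_gap: 0.67
gripper_force: 57.3
```

Run:
```python
from h import *
t=robot.get_obs();t=t["tcp_pos"];c,s=np.cos(-.3024),np.sin(-.3024);Ri=np.array([[c,s],[-s,c]])
print("tcp in shaker",Ri@(t[:2]-SH[:2]),robot.get_obs()["ft_force"],Ri@robot.get_obs()["ft_force"][:2])
t=robot.grab_frame("top");s=robot.grab_frame("side")
def c(im,x,y,w,h,k):
    return cv2.resize(im[y:y+h,x:x+w,::-1],None,fx=k,fy=k,interpolation=cv2.INTER_CUBIC)
cv2.imwrite("pics/f.png",np.hstack([c(s,222,220,110,90,7)]))
```

```text
tcp in shaker [-0.0041  0.002 ] [-2.6136  8.8216  0.4339] [-5.1222  7.643 ]
```

View pics/f.png

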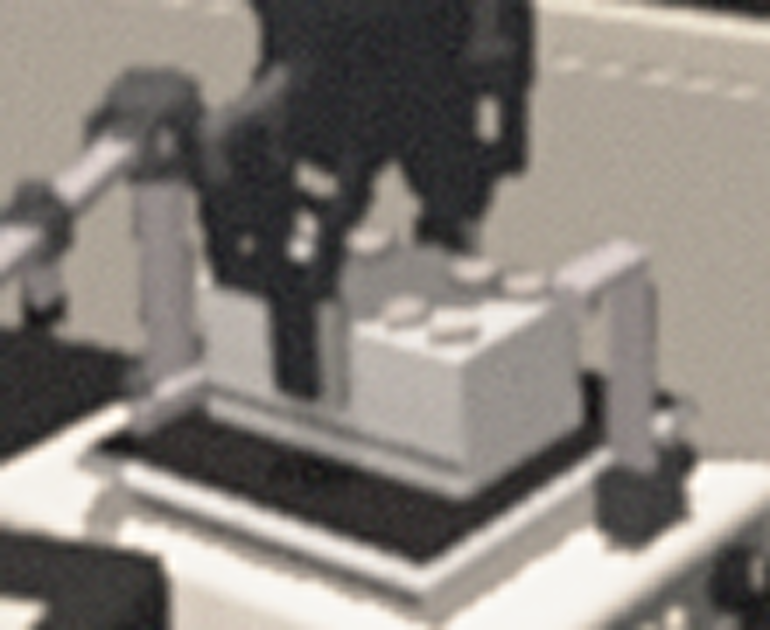

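Run:
```python
from h import *
P=np.array([[-50,29,73],[-50,29,119],[-50,-29,119],[50,29,119]])/1e3
for dx in(0,-.004,-.008):print(dx,proj("side",tf(SH,P+[dx,0,0])).round(1).tolist())
print(proj("side",tf(SH,np.array([[-50,-31,81.5],[52,50,81.5]])/1e3)))
```

```text
0 [[285.7, 290.4], [284.8, 270.1], [301.9, 259.8], [247.7, 258.8]]
-0.004 [[287.3, 290.9], [286.4, 270.6], [303.5, 260.3], [249.1, 259.2]]
-0.008 [[288.8, 291.4], [288.0, 271.1], [305.0, 260.7], [250.5, 259.6]]
[[302.9473 275.4485]
 [241.4216 278.1834]]
```

Request:
play_rows(
  targets=[
    [-1.5,0,-0.5,0,0,0,50],
    [-1.5,0,0,0,0,0,50],
    [0,0,0,0,0,0,50],
  ],
)

```text
time: 16.1
tcp_pos: [0.5291, 0.1916, 0.0843]
orientation: [0.151, 0.989, 0.003, -0.004]
ft_force: [-6.8, 11.2, 3.3]
finger_gap: 0.67
gripper_force: 57.7
```

Request:
play_rows(
  targets=[
    [0,2.5,-1.5,0,0,0,50],
    [0,0,0,0,0,0,50],
  ],
)

```text
time: 16.3
tcp_pos: [0.5313, 0.1911, 0.085]
orientation: [0.151, 0.989, -0.0, -0.002]
ft_force: [-0.7, 3.4, -4.2]
finger_gap: 0.67
gripper_force: 56.7
```

Request:
play_rows(
  targets=[
    [-1,0,0,0,0,0,50],
    [-1,0,0,0,0,0,50],
    [0,0,0,0,0,0,50],
  ],
)

```text
time: 16.6
tcp_pos: [0.5351, 0.19, 0.086]
orientation: [0.151, 0.989, -0.001, -0.0]
ft_force: [0.1, 2.9, -5.5]
finger_gap: 0.67
gripper_force: 56.8
```

Request:
play_rows(
  targets=[
    [-1,0,0.5,0,0,0,50],
    [0,0,0.5,0,0,0,50],
    [0,0,0,0,0,0,50],
  ],
)

```text
time: 16.9
tcp_pos: [0.5358, 0.1898, 0.0856]
orientation: [0.151, 0.989, -0.001, -0.0]
ft_force: [-1.8, 1.5, -2.8]
finger_gap: 0.669
gripper_force: 57.1
```

Request:
play_rows(
  targets=[
    [-1,0,0,0,0,0,50],
    [-1,0,0,0,0,0,50],
    [0,0,0,0,0,0,50],
  ],
)

```text
time: 17.2
tcp_pos: [0.5359, 0.1897, 0.0853]
orientation: [0.151, 0.989, -0.0, -0.002]
ft_force: [-5.5, 3.1, 0.2]
finger_gap: 0.673
gripper_force: 57.4
```

Request:
play_rows(
  targets=[
    [0,-1,1,0,0,0,50],
    [0,-0.5,0.7,0,0,0,50],
    [0,0,0,0,0,0,50],
  ],
)

```text
time: 17.5
tcp_pos: [0.5359, 0.1897, 0.0842]
orientation: [0.151, 0.989, 0.002, -0.002]
ft_force: [-6.5, 5.8, 0.6]
finger_gap: 0.671
gripper_force: 57.6
```

Request:
play_rows(
  targets=[
    [0,0,0,0,0,0,60],
    [0,0,0,0,0,0,66],
    [0,0,0,0,0,0,72],
    [0,0,0,0,0,0,80],
    [0,0,0,0,0,0,80],
  ],
)

```text
time: 18.0
tcp_pos: [0.5382, 0.188, 0.0842]
orientation: [0.151, 0.989, -0.0, 0.001]
ft_force: [-0.5, 0.3, 0.6]
finger_gap: 0.938
gripper_force: 0.0
```

Request:
play_rows(
  targets=[
    [0,0,-10,0,0,0,82],
    [0,0,-30,0,0,0,82],
    [0,0,-45,0,0,0,82],
    [0,0,-45,0,0,0,82],
    [0,0,-45,0,0,0,40],
  ],
)

```text
time: 18.5
tcp_pos: [0.5374, 0.1881, 0.2614]
orientation: [0.151, 0.989, 0.0, 0.0]
ft_force: [1.2, 1.1, 0.6]
finger_gap: 0.817
gripper_force: 0.0
```

Request:
play_rows(
  targets=[
    [0,40,-10,0,0,0,0],
    [0,40,0,0,0,0,0],
    [0,40,0,0,0,0,0],
    [0,40,0,0,0,0,0],
    [0,0,0,0,0,0,0],
  ],
)

```text
time: 19.0
tcp_pos: [0.5863, 0.3451, 0.2688]
orientation: [0.149, 0.989, 0.001, 0.001]
ft_force: [-0.3, -0.3, -0.5]
finger_gap: 0.004
gripper_force: 0.0
```

Run:
```python
from h import *
for s in(1.15,1.2,1.25):print(s,proj("top",arm(s,.1505)[:3]))
n=now();rows(lin(n,arm(1.21,.2),8),0)
t=robot.grab_frame("top");s=robot.grab_frame("side")
def c(im,x,y,w,h,k):
    return cv2.resize(im[y:y+h,x:x+w,::-1],None,fx=k,fy=k,interpolation=cv2.INTER_CUBIC)
cv2.imwrite("pics/g.png",np.hstack([c(s,222,240,95,70,7)]))
cv2.imwrite("pics/g2.png",t[:,:,::-1])
P=np.array([[-50,29,73],[-50,29,119],[-50,-29,119],[50,29,119],[50,-29,119]])/1e3
p=proj("side",tf(SH,P));print(((p-[222,240])*7).round().tolist())
```

```text
1.15 [[157.016  204.5376]]
1.2 [[156.7785 200.1469]]
1.25 [[156.7699 195.7519]]
[[np.float64(-0.7), np.float64(3.9), np.float64(8.6), 0, 0, np.float64(-2.56), 0], [np.float64(-0.9), np.float64(3.9), np.float64(8.6), 0, 0, np.float64(-2.56), 0], [np.float64(-1.0), np.float64(3.8), np.float64(8.6), 0, 0, np.float64(-2.56), 0], [np.float64(-1.2), np.float64(3.8), np.float64(8.6), 0, 0, np.float64(-2.56), 0], [np.float64(-1.4), np.float64(3.7), np.float64(8.6), 0, 0, np.float64(-2.56), 0]]
[[np.float64(-1.5), np.float64(3.6), np.float64(8.6), 0, 0, np.float64(-2.56), 0], [np.float64(-1.7), np.float64(3.6), np.float64(8.6), 0, 0, np.float64(-2.56), 0], [np.float64(-1.9), np.float64(3.5), np.float64(8.6), 0, 0, np.float64(-2.56), 0]]
[[446.0, 353.0], [440.0, 211.0], [560.0, 139.0], [180.0, 131.0], [305.0, 67.0]]
```

View pics/g.png

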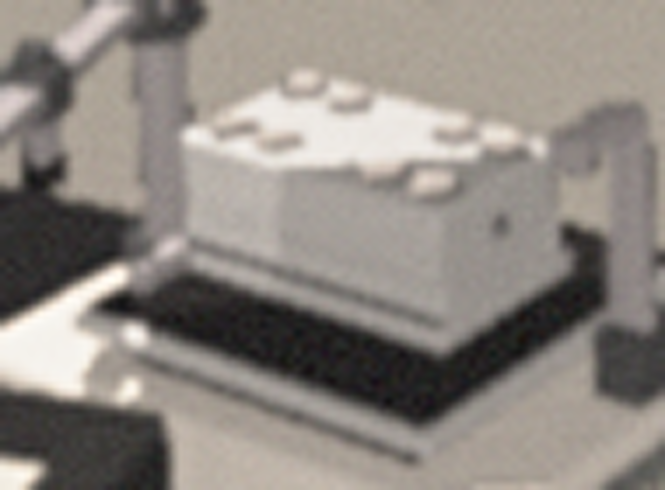

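The block's corners match the predicted home pose to within about 1 mm, so it is home and let go. Next is the rest, with the arm at about 1.22 rad.

Request:
play_rows(
  targets=[
    [-0.7,3.9,8.6,0,0,-2.6,0],
    [-0.9,3.9,8.6,0,0,-2.6,0],
    [-1,3.8,8.6,0,0,-2.6,0],
    [-1.2,3.8,8.6,0,0,-2.6,0],
    [-1.4,3.7,8.6,0,0,-2.6,0],
  ],
)

```text
time: 19.6
tcp_pos: [0.5942, 0.3568, 0.2263]
orientation: [0.038, 0.999, -0.0, 0.0]
ft_force: [-0.1, -0.3, -0.4]
finger_gap: 0.002
gripper_force: 0.0
```

Request:
play_rows(
  targets=[
    [-2,3.6,8.6,0,0,-2.6,0],
    [-3,3.6,8.6,0,0,-2.6,0],
    [-2.5,3.5,8.6,0,0,-2.6,0],
    [0,0,0,0,0,0,0],
  ],
)

```text
time: 20.0
tcp_pos: [0.6014, 0.3672, 0.1991]
orientation: [-0.03, 1.0, -0.001, -0.001]
ft_force: [1.0, -0.3, -0.9]
finger_gap: -0.006
gripper_force: 0.0
```

Run:
```python
from h import *
a=arm(1.22,.175);delta(a[:3],a[3])
S=np.linspace(1.22,.32,16)[1:]
rows([arm(s,.147) for s in S],0,start=arm(1.22,.147))
```

```text
tcp [0.6014 0.3672 0.1991] yawy 1.6298346864240358 shift [-1.8965  5.9413 24.1032] rz 0.6097435668417522 q [ 0.4567  0.4355  0.1288  1.2669 -0.0004  0.3977] F [ 0.9758 -0.3053 -0.9328] t 20.0
[[np.float64(12.6), np.float64(-0.4), np.float64(-0.0), 0, 0, np.float64(-3.44), 0], [np.float64(12.6), np.float64(-0.4), np.float64(-0.0), 0, 0, np.float64(-3.44), 0], [np.float64(12.6), np.float64(-0.4), np.float64(-0.0), 0, 0, np.float64(-3.44), 0], [np.float64(12.6), np.float64(-0.4), np.float64(-0.0), 0, 0, np.float64(-3.44), 0], [np.float64(12.6), np.float64(-0.4), np.float64(-0.0), 0, 0, np.float64(-3.44), 0]]
[[np.float64(12.6), np.float64(-0.4), np.float64(-0.0), 0, 0, np.float64(-3.44), 0], [np.float64(12.6), np.float64(-0.4), np.float64(-0.0), 0, 0, np.float64(-3.44), 0], [np.float64(12.6), np.float64(-0.4), np.float64(-0.0), 0, 0, np.float64(-3.44), 0], [np.float64(12.6), np.float64(-0.4), np.float64(-0.0), 0, 0, np.float64(-3.44), 0], [np.float64(12.6), np.float64(-0.4), np.float64(-0.0), 0, 0, np.float64(-3.44), 0]]
[[np.float64(12.6), np.float64(-0.4), np.float64(-0.0), 0, 0, np.float64(-3.44), 0], [np.float64(12.6), np.float64(-0.4), np.float64(-0.0), 0, 0, np.float64(-3.44), 0], [np.float64(12.6), np.float64(-0.4), np.float64(-0.0), 0, 0, np.float64(-3.44), 0], [np.float64(12.6), np.float64(-0.4), np.float64(-0.0), 0, 0, np.float64(-3.44), 0], [np.float64(12.6), np.float64(-0.4), np.float64(-0.0), 0, 0, np.float64(-3.44), 0]]
```

Request:
play_rows(
  targets=[
    [-1,3,12,0,0,0.6,0],
    [-0.9,2.9,12,0,0,0,0],
    [0,0,7,0,0,0,0],
    [0,0,7,0,0,0,0],
    [0,0,5,0,0,0,0],
  ],
)

```text
time: 20.5
tcp_pos: [0.6034, 0.3748, 0.1561]
orientation: [-0.025, 1.0, -0.0, -0.0]
ft_force: [0.6, 0.3, -0.5]
finger_gap: 0.002
gripper_force: 0.0
```

Request:
play_rows(
  targets=[
    [0,0,0,0,0,0,0],
    [0,0,0,0,0,0,0],
  ],
)

```text
time: 20.7
tcp_pos: [0.6038, 0.3751, 0.1572]
orientation: [-0.025, 1.0, 0.0, 0.0]
ft_force: [-0.7, 0.3, -0.2]
finger_gap: -0.001
gripper_force: 0.0
```

Request:
play_rows(
  targets=[
    [5,0,3,0,0,-1.4,0],
    [12.6,-0.4,0,0,0,-3.4,0],
    [12.6,-0.4,0,0,0,-3.4,0],
    [12.6,-0.4,0,0,0,-3.4,0],
    [12.6,-0.4,0,0,0,-3.4,0],
  ],
)

```text
time: 21.2
tcp_pos: [0.549, 0.3652, 0.1545]
orientation: [-0.157, 0.988, 0.0, 0.001]
ft_force: [0.8, 0.5, -0.5]
finger_gap: 0.001
gripper_force: 0.2
```

Request:
play_rows(
  targets=[
    [12.6,-0.4,0,0,0,-3.4,0],
    [12.6,-0.4,0,0,0,-3.4,0],
    [12.6,-0.4,0,0,0,-3.4,0],
    [12.6,-0.4,0,0,0,-3.4,0],
    [12.6,-0.4,0,0,0,-3.4,0],
  ],
)

```text
time: 21.7
tcp_pos: [0.4927, 0.3371, 0.1546]
orientation: [-0.301, 0.954, 0.0, 0.001]
ft_force: [0.8, 0.3, -0.3]
finger_gap: -0.002
gripper_force: 0.2
```

```bash
cat >> h.py <<'E'
def fs():
    n=now();d=np.array(n[:2])-tf(SH,[.085,0,0])[0][:2];print("r",np.hypot(*d),"s",SH[3]+np.pi-np.arctan2(d[1],d[0]),"yaw s",SH[3]+np.pi-n[3],"z",n[2],robot.get_obs()["ft_force"])
E
python3 -c "
from h import *
fs()"
```

```text
r 0.21123972192507862 s 0.6623288507565772 yaw s 0.6561109207700726 z 0.15459787839346967 [ 0.7681  0.2568 -0.3491]
```

Request:
play_rows(
  targets=[
    [12.6,-0.4,0,0,0,-3.4,0],
    [12.6,-0.4,0,0,0,-3.4,0],
    [12.6,-0.4,0,0,0,-3.4,0],
    [12.6,-0.4,0,0,0,-3.4,0],
  ],
)

```text
time: 22.1
tcp_pos: [0.4553, 0.3035, 0.1546]
orientation: [-0.412, 0.911, 0.0, 0.001]
ft_force: [0.9, 0.7, 0.2]
finger_gap: 0.002
gripper_force: 0.2
```

Request:
play_rows(
  targets=[
    [12.6,-0.4,0,0,0,-3.4,0],
    [12.6,-0.4,0,0,0,-3.4,0],
    [9,-0.3,0,0,0,-2.5,0],
    [0,0,0,0,0,0,0],
  ],
)

```text
time: 22.5
tcp_pos: [0.4344, 0.2754, 0.1544]
orientation: [-0.483, 0.876, -0.0, -0.0]
ft_force: [-0.4, 0.6, -0.1]
finger_gap: 0.002
gripper_force: 0.0
```

Run:
```python
from h import *
fs()
t=robot.grab_frame("top");s=robot.grab_frame("side")
cv2.imwrite("pics/i.png",cv2.resize(s[215:305,222:342,::-1],None,fx=6,fy=6,interpolation=cv2.INTER_CUBIC));cv2.imwrite("pics/it.png",t[...,::-1])
for a in(.16,.22,.28):
  P=[.085-.228*np.cos(a),.228*np.sin(a),.152];print(a,((proj("side",tf(SH,P))-[222,215])*6).round())
```

```text
r 0.21085602755431912 s 0.25728743086934847 yaw s 0.2599914212539516 z 0.15442658458926203 [-0.3774  0.5886 -0.1205]
0.16 [[587. 313.]]
0.22 [[556. 327.]]
0.28 [[522. 341.]]
```

View pics/i.png

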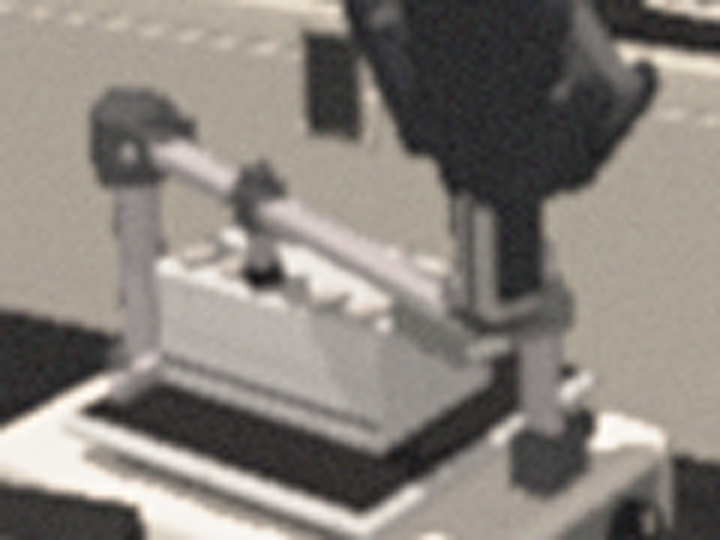

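Request:
play_rows(
  targets=[
    [8,-0.2,0,0,0,-2.2,0],
    [8,-0.2,0,0,0,-2.2,0],
    [0,0,3,0,0,0,0],
    [0,0,4,0,0,0,0],
    [0,0,4,0,0,0,0],
  ],
)

```text
time: 23.1
tcp_pos: [0.4281, 0.2628, 0.1434]
orientation: [-0.516, 0.857, -0.0, 0.001]
ft_force: [-0.6, -0.5, 4.1]
finger_gap: 0.001
gripper_force: 2.3
```

Request:
play_rows(
  targets=[
    [0,0,4,0,0,0,0],
    [0,0,4,0,0,0,0],
    [0,0,4,0,0,0,0],
    [0,0,4,0,0,0,0],
    [0,0,3,0,0,0,0],
  ],
)

```text
time: 23.6
tcp_pos: [0.4295, 0.2626, 0.1251]
orientation: [-0.516, 0.857, -0.001, 0.002]
ft_force: [1.5, -1.7, 8.2]
finger_gap: -0.002
gripper_force: 3.7
```

Request:
play_rows(
  targets=[
    [0,0,3,0,0,0,0],
    [0,0,1,0,0,0,0],
    [0,0,0,0,0,0,0],
  ],
)

```text
time: 23.9
tcp_pos: [0.43, 0.2626, 0.1215]
orientation: [-0.516, 0.857, -0.001, 0.002]
ft_force: [1.6, -2.0, 8.2]
finger_gap: 0.003
gripper_force: 3.9
```

Request:
play_rows(
  targets=[
    [0,0,1.8,0,0,0,0],
    [0,0,0,0,0,0,0],
  ],
)

```text
time: 24.1
tcp_pos: [0.4303, 0.2627, 0.1199]
orientation: [-0.516, 0.857, -0.001, 0.003]
ft_force: [1.1, -1.7, 8.3]
finger_gap: 0.001
gripper_force: 4.1
```

Request:
play_rows(
  targets=[
    [6,-0.1,0,0,0,-1.6,0],
    [6,-0.1,0,0,0,-1.6,0],
    [6,-0.1,0,0,0,-1.6,0],
    [0,0,0,0,0,0,0],
  ],
)

```text
time: 24.5
tcp_pos: [0.4224, 0.2463, 0.1201]
orientation: [-0.552, 0.834, -0.001, 0.003]
ft_force: [0.2, -1.1, 7.9]
finger_gap: 0.001
gripper_force: 3.9
```

```bash
python3 -c "
from h import *
fs()"
```

```text
r 0.2078616888727124 s 0.1076181581250859 yaw s 0.09994365707416986 z 0.12009785366598313 [ 0.2312 -1.1282  7.8958]
```

Request:
play_rows(
  targets=[
    [6,-0.1,0,0,0,-1.6,0],
    [6,-0.1,0,0,0,-1.6,0],
    [0,0,0,0,0,0,0],
  ],
)

```text
time: 24.8
tcp_pos: [0.418, 0.2352, 0.1201]
orientation: [-0.575, 0.818, -0.001, 0.003]
ft_force: [1.2, -1.0, 7.9]
finger_gap: -0.002
gripper_force: 3.9
```

Request:
play_rows(
  targets=[
    [5,-0.1,0,0,0,-1.4,0],
    [5,-0.1,0,0,0,-1.4,0],
    [0,0,0,0,0,0,0],
  ],
)

```text
time: 25.1
tcp_pos: [0.4149, 0.2258, 0.12]
orientation: [-0.594, 0.804, -0.001, 0.003]
ft_force: [0.5, -0.6, 8.6]
finger_gap: -0.001
gripper_force: 4.0
```

Request:
play_rows(
  targets=[
    [4,0,0,0,0,-1,0],
    [0,0,0,0,0,0,0],
  ],
)

```text
time: 25.3
tcp_pos: [0.4138, 0.2222, 0.12]
orientation: [-0.601, 0.799, -0.001, 0.003]
ft_force: [-0.0, -1.0, 8.2]
finger_gap: 0.001
gripper_force: 3.9
```

```bash
python3 -c "
from h import *
fs()"
```

```text
r 0.207705928623339 s -0.015971832482227555 yaw s -0.022337575677219945 z 0.12002785911470028 [-0.0488 -0.9918  8.1888]
```

Request:
play_rows(
  targets=[
    [3,0,0,0,0,-0.8,0],
    [0,0,0,0,0,0,0],
  ],
)

```text
time: 25.5
tcp_pos: [0.4131, 0.2195, 0.1201]
orientation: [-0.607, 0.795, -0.001, 0.003]
ft_force: [1.4, -0.6, 7.9]
finger_gap: 0.002
gripper_force: 3.9
```

Request:
play_rows(
  targets=[
    [3,0,0,0,0,0,0],
    [0,0,0,0,0,0,0],
  ],
)

```text
time: 25.7
tcp_pos: [0.4123, 0.2166, 0.12]
orientation: [-0.607, 0.795, -0.001, 0.003]
ft_force: [0.6, -1.2, 7.2]
finger_gap: -0.004
gripper_force: 3.9
```

Run:
```python
from h import *
fs()
f=lambda s:cv2.imwrite("pics/j%s.png"%s,robot.grab_frame(s)[...,::-1])
f("top")
```

```text
r 0.20766938049948105 s -0.04372650541446221 yaw s -0.03622124514898806 z 0.12004849017885462 [ 0.6447 -1.1883  7.1801]
```

Request:
play_rows(
  targets=[
    [0,0,-3,0,0,0,0],
    [0,0,-3,0,0,0,0],
    [0,0,0,0,0,0,0],
  ],
)

```text
time: 26.05
tcp_pos: [0.4116, 0.2166, 0.1258]
orientation: [-0.607, 0.795, -0.0, 0.002]
ft_force: [1.6, 0.7, 8.3]
finger_gap: -0.002
gripper_force: 3.3
```

Request:
play_rows(
  targets=[
    [0,0,-2,0,0,0,0],
    [0,0,-2,0,0,0,0],
    [0,0,0,0,0,0,0],
  ],
)

```text
time: 26.35
tcp_pos: [0.4111, 0.2166, 0.1295]
orientation: [-0.607, 0.795, -0.0, 0.002]
ft_force: [-0.1, 0.1, 5.4]
finger_gap: 0.002
gripper_force: 3.1
```

Request:
play_rows(
  targets=[
    [0,0,-2,0,0,0,0],
    [0,0,-2,0,0,0,0],
    [0,0,0,0,0,0,0],
  ],
)

```text
time: 26.65
tcp_pos: [0.4108, 0.2165, 0.1333]
orientation: [-0.607, 0.795, -0.0, 0.001]
ft_force: [-0.7, 0.1, 4.7]
finger_gap: -0.0
gripper_force: 2.8
```

Request:
play_rows(
  targets=[
    [0,0,-2,0,0,0,0],
    [0,0,-2,0,0,0,0],
    [0,0,0,0,0,0,0],
  ],
)

```text
time: 26.95
tcp_pos: [0.4092, 0.2157, 0.136]
orientation: [-0.607, 0.795, 0.0, -0.0]
ft_force: [0.8, 0.5, 0.6]
finger_gap: 0.006
gripper_force: 0.4
```

Request:
play_rows(
  targets=[
    [0,0,-4,0,0,0,0],
    [0,0,-6,0,0,0,0],
    [0,0,-10,0,0,0,0],
    [0,0,-30,0,0,0,0],
    [0,0,-40,0,0,0,0],
  ],
)

```text
time: 27.45
tcp_pos: [0.4077, 0.2148, 0.226]
orientation: [-0.607, 0.795, 0.001, -0.002]
ft_force: [-0.2, 0.8, -0.1]
finger_gap: 0.003
gripper_force: 0.0
```

Request:
play_rows(
  targets=[
    [-40,20,-20,0,0,0,0],
    [-45,15,0,0,0,0,0],
    [-45,15,0,0,0,0,0],
    [-45,15,0,0,0,0,0],
    [-45,15,0,0,0,0,0],
  ],
)

```text
time: 27.95
tcp_pos: [0.3898, 0.4507, 0.2474]
orientation: [-0.607, 0.795, -0.0, 0.001]
ft_force: [1.4, -1.0, 0.4]
finger_gap: 0.001
gripper_force: 0.0
```

Request:
play_rows(
  targets=[
    [-45,15,0,0,0,0,0],
    [-40,15,0,0,0,0,0],
    [0,0,0,0,0,0,0],
    [0,0,0,0,0,0,0],
    [0,0,0,0,0,0,0],
  ],
)

```text
time: 28.45
tcp_pos: [0.3835, 0.5378, 0.2467]
orientation: [-0.607, 0.795, -0.0, -0.0]
ft_force: [-0.7, 0.2, 0.8]
finger_gap: -0.003
gripper_force: 0.0
```

Run:
```python
from h import *
print(robot.get_obs()["tcp_pos"])
for n in("side","top"):
    im=robot.grab_frame(n)[...,::-1];cv2.imwrite(f"pics/z{n}.png",im);o=cv2.imread(f"pics/{n}0.png")
    g=lambda a,b:[cv2.cvtColor(np.ascontiguousarray(x),cv2.COLOR_BGR2GRAY) for x in(a,b)]
    bx=dict(side=[("rest",304,250,38,24),("post",232,225,30,20),("bar",280,238,30,18)],top=[("rest",205,268,30,28),("keeper",214,255,16,12)])[n]
    for nm,x,y,w,h in bx:
        A,B=g(o,im);T=A[y:y+h,x:x+w];r=cv2.matchTemplate(B[y-10:y+h+10,x-10:x+w+10],T,cv2.TM_CCOEFF_NORMED);_,v,_,l=cv2.minMaxLoc(r)
        print(n,nm,"shift",l[0]-10,l[1]-10,round(v,3),"at0",round(float(r[10,10]),3))
# block stays? compare g picture (side) not saved full; use g2 top
a=cv2.imread("pics/g2.png",0);b=cv2.imread("pics/ztop.png",0)
print("platform right half diff",np.abs(a[205:262,243:265].astype(int)-b[205:262,243:265]).mean())
```

```text
[0.3835 0.5378 0.2467]
side rest shift 1 0 0.881 at0 0.848
side post shift 10 -7 0.265 at0 0.128
side bar shift -7 10 0.174 at0 -0.035
top rest shift 1 0 0.973 at0 0.971
top keeper shift 0 0 0.983 at0 0.983
platform right half diff 24.860446570972886
```

Run:
```python
from h import *
im=cv2.imread("pics/ztop.png",0)
src=np.array([[-80,60],[-80,-60],[80,-60],[80,60]],float)
uv=proj("top",tf(SH,np.c_[src/1e3,[.119]*4])).astype(np.float32)
dst=np.c_[src[:,0]+80,60-src[:,1]].astype(np.float32)   # 1 px/mm: col=x+80,row=60-y
w=cv2.warpPerspective(im,cv2.getPerspectiveTransform(uv,dst),(161,121),flags=cv2.INTER_LINEAR)
for x in(-38,-25,25,38):
    c=w[:,x+80].astype(int);k=np.where(c>140)[0];print("x",x,"y extent",60-k.max() if len(k) else None,60-k.min() if len(k) else None,c[25:100:5])
for y in(-22,-14,14,22):
    c=w[60-y].astype(int);k=np.where(c>140)[0];print("y",y,"x extent",k.min()-80 if len(k) else None,k.max()-80 if len(k) else None,c[15:160:6])
```

```text
x -38 y extent -26 56 [ 51 211 204 205 186 202 210 181 141 192 204 199 180 102 103]
x -25 y extent -26 55 [ 53 199 199 180 140 201 212 152 141 150 167 194 206 102 101]
x 25 y extent -27 55 [ 53 204 218 196 168 209 212 130 143 184 190 188 205 104 101]
x 38 y extent -40 55 [ 51 215 194 202 180 212 214 128 141 196 203 186 197 103 103]
y -22 x extent -80 56 [ 43  44 102 233 220 222 239 215 214 239 239 239 240 236 204 230 239 212
 223 194 141  73  63  62  68]
y -14 x extent -80 50 [ 52  53 103 199 206 195 192 200 196 227 163 167 225 189 203 195 204 202
 194 203 124  64  86  87  83]
y 14 x extent -80 65 [ 53  54 105 225 151 155 212 154 143 234 226 116 106 154 161 177 207 174
 172 205 221 230 113 109  68]
y 22 x extent -80 80 [ 48  48  93 211 203 204 215 200 198 241 242 242 241 212 202 202 218 198
 203 206 236 248 225 133 139]
```

```bash
python3 -c "
from plant import robot
print(robot.close_job())"
```

```text
the job is handed in; nothing more can be done
None
```

I handed the job in at about 28 s of the 72 s allowed, but got no verdict back. My last checks put the block within about 2 mm of home and the arm hooked under the keeper at the same swing and height as at the start, with the robot clear. I had no direct reading of the foot's force on the block.

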